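# Close and hold the balcony cabinet's twist-knob flap

## Task

The flap on top of the ventilated cabinet is propped open: squeeze the trigger fully towards the upright grip post beside it and let it go again, so that the flap drops onto its springy seal. Then turn the twist knob on the flap until its bar lines up with the slot (in line with the two raised ribs on the flap), and press the flap fully down against the cabinet's frame. Finish while still holding the flap pressed shut with the fingers, since the seal pushes it up again if you let go, and leave the jars, lid, tongs, bowl and mat holder where they are.

Things in the scene. Friction and masses are not known exactly. Their poses are not given: they have to be found in the camera images.
- cabinet: White ventilated plastic cabinet standing on the table, 240 (x) by 300 (y) by 150 mm high, fixed. Origin: centre of its underside; its x axis points from the front (louvred door, robot side) to the back, y to its left, z up. Its flap forms the top, hinged along the back edge. The trigger and its grip stand at the front corner on the -y side, in front of the front face.
- panel: The flap: a white plastic board 230 mm (front to back) by 280 mm by 8 mm, about 0.5 kg, with the twist knob on it. Origin on the hinge line at the board's underside; the board reaches from there to -x of this frame, its z axis is the upward normal of the board. Two raised grey ribs 4 mm high on its top lie along its middle line, in front of and behind the knob, and show the direction of the slot in the frame below (straight front to back).
- flap_hinge (a point): Point in the middle of the flap's hinge line (underside of the board), 110 mm behind the cabinet's origin and 152 mm above the table. The flap turns about the cabinet's y axis through it. Axes as the panel's.
- flap (a joint): Opening angle of the flap in rad: 0 fully down on the frame, about 0.32 as propped open at the start, about 0.10 to 0.12 once dropped onto the sprung seal. From there, pressing it at the knob takes about 2 N at first, growing to about 8 N at 0, where a rigid stop meets it. If the knob is not in line with the slot its tongue meets the frame and stops the flap at about 0.06. The hinge is damped, so the flap drops within about half a second.
- knob (a joint): Angle of the twist knob in rad about the flap's upward normal, anticlockwise seen from above positive. Bar in line with the slot and the ribs (front to back) at 0 and equally at 3.14 (the bar is symmetric); starts between 0.75 and 2.39; turns freely with light friction (0.04 N m) from -0.3 to 3.45, without a click or stop at the aligned place; the slot leaves about 0.15 rad of play.
- knob_grip (a point): Point on the twist knob's axis, 30 mm above the flap's top face (the flap is 8 mm thick) and 165 mm in front of the hinge line. The knob is an upright bar 50 mm long (along this point's x axis), 16 mm wide (y) and 40 mm tall, its top 45 mm and its underside 5 mm above the flap; z is the flap's normal.
- trigger (a joint): Angle of the sprung trigger lever in rad: 0 released, 0.11 fully squeezed against its stop. It turns about an upright axis 215 mm behind the paddle, so the paddle moves about 24 mm towards the grip post (cabinet -y); about 1.5 N to start and 4 N fully squeezed, and it springs back. Its steel pin props the flap's side edge until squeezed past about 0.07.
- trigger_pad (a point): Centre of the inner face (facing cabinet +y) of the trigger's finger paddle, an upright plate 22 mm (x) by 8 mm (y) by 75 mm high, its top 20 mm above this point. Axes as the cabinet's while released. At least 40 mm free on its inner side, at the front of the cabinet.
- grip: Upright fixed grip post, 22 mm (x) by 16 mm (y), 235 mm tall from the table, beside the trigger paddle towards cabinet -y. Origin on its axis at table height; axes as the cabinet's. Over paddle and post it measures 62 mm released, 38 mm squeezed; the post does not give, so the hand must shift about 12 mm towards the post as it squeezes.
- grip_mid (a point): Point on the grip post's axis, 215 mm above the table, level with the trigger pad point.
- onggi: Small empty brown onggi jar, 104 mm wide, 108 mm high, loose, on the +y side of the cabinet. Origin under its centre. Leave alone.
- white_lid: White plastic lid with a stub knob, 110 mm wide, 28 mm high, lying in front of the cabinet. Origin under its centre. Leave alone.
- tongs: Steel tongs, about 200 mm long and 12 mm high, lying across the front of the onggi jar. Origin under its middle. Leave alone.
- bowl: Steel bowl, 110 mm wide, 50 mm high, on the -y side of the cabinet. Origin under its centre. Leave alone.
- mat_holder: Bamboo mat holder, 130 by 80 mm, 112 mm high, on the -y side of the grip post. Origin under its centre. Leave alone.
- sauce_jar: Closed jar, 68 mm wide, 100 mm high, in front of the cabinet, beside the trigger and the lid. Origin under its centre. Leave alone.

How it is judged:
By the outcome, as a careful person would: the job done as asked, in the order asked, and still so for the second after the job is handed in, while the arm keeps its last pose, push and grip.
It also fails if it takes over 48 s, if anything falls off the work surface, if the arm or the gripper's body presses on something with over 40 N, if the wrist force passes 120 N, or if a joint passes its speed limit or range.

## Robot

A 7-joint arm with a two-finger parallel gripper is mounted at the origin on the work surface. World frame = base frame: x ahead of the robot, y to its left, z up, the work surface at z = 0. Lengths are in m, angles in rad, forces in N, time in s.
With the tool pointing down it reaches from about 0.4 to 0.875 m from the base axis. Payload 19.3 kg.
Tool frame: the origin (TCP) lies at the very end of the fingers, on their centre line; the grasp point (between the pads) lies 19 mm behind it; z points along the fingers, y is the line along which they close (so a half turn about z gives the same grasp; the last joint's range is limited). The gripper opens to 85 mm and grips with 20 to 120 N. Pads are 22 mm wide; open, the fingers measure 114 mm over their backs; the gripper's body (76 mm by 85 mm) begins 54 mm behind the grasp point. The pads swing forward as they close: fully open they stand 13 mm farther back than shut.
Start: joints at [1.178, 0.521, -0.036, 1.599, 0.021, 1.021, -0.113], TCP at [0.198, -0.593, 0.231] pointing down, gripper open.
Joint ranges: [-2.91, 2.91], [-0.3, 2.13], [-1.5, 1.42], [0.17, 2.43], [-1.26, 4.41], [0.16, 1.93], [-2.52, 2.52]. Speed limits (rad/s): [1.89, 1.89, 2.39, 2.39, 3.01, 3.01, 3.01].

## Interface

Orientations are given as [roll, pitch, yaw] about the fixed x, y, z axes, in that order (R = Rz(yaw) Ry(pitch) Rx(roll)).
In Python, from workcell import bot gives the robot as it stands.
- The arm moves only by the tool jog_arm, never from a script. Its argument "motion" is a list of rows, each a list of 5 numbers: the shift along the tool's x, y, z scaled (see below), then the turn about the tool's z scaled (see below), then the opening, from 0 (shut) to 1 (fully open). A call has 1 to 12 rows; each row shifts and turns the commanded pose from where the row before left it, along the tool's axes as they then stand; what a row does not reach is not made up. The controller multiplies each number of a shift by 30 mm and each number of a turn by 0.08 rad. A row lasts 1/10 s, in which the tool goes at most 50 mm and 8.59 degrees, less where a joint would pass 70% of its speed; a pose out of reach is approached as far as the arm can. A call with a number of a shift or a turn outside -1 to 1 is refused whole. A call with a gripper value outside its range is refused whole. The fingers move at their own pace and stop on an object; "newtons" is the grip in N (left out, the last holds). Time passes only in rows, so rows that do not move let the fingers close. It gives the time, the measured TCP pose, the force, the opening and the grip force at its end, in the units of the state.
- bot.observe(): the state, without advancing time (a new reading comes with each control period).
- bot.grab_frame(name): name is "scene" or "top" or "wrist"; returns a dict with "pixels" (384x512x3 uint8, red, green, blue), "fovy" (degrees; the focal length in pixels is half the picture's height over the tangent of half this angle, whatever the lens; pixels are square), "cx", "cy" (the principal point, pixels), "k1" (the pictures are not rectified: a ray, as slopes to the right and down, at radius r is drawn at 1 + k1 r^2 times it, then the intrinsics apply), "rvec" (rotation vector, rad) and "tvec" (3), from world to camera coordinates, as OpenCV has them; the wrist camera has in their place "mount" (4x4, takes a point from camera to tool coordinates, whose origin is the TCP and whose axes are the flange's). Camera axes: x right, y down, z forward; pixel columns grow to the right and rows downward; lengths in m; the calibration is good to about 2 mm. A picture is of the moment at which its call begins: read the wrist's pose just before it. There is no depth.
- bot.job_done(): hands the job in; it is judged then, once.
The state is a dict: "clock": time; "qpos": joint angles; "qd": joint speeds; "joint_efforts": joint torques, N m; "position": TCP position; "tool_rot": TCP orientation; "force": force on the tool from outside, world axes, zero at the start; "moment": the same for the moment, N m; "grip_width": finger opening in m; "finger_force": force on a finger pad.
Only numpy, scipy, OpenCV 4.12 (cv2) and the standard library are available. Lean on these libraries where they do the work, as an engineer would, in place of code of your own. Each camera call takes 0.05 s, during which the arm holds its last target. There are 200 camera calls.

## Working session

There is one attempt and no reset: what is moved stays moved. The work goes in short steps, Python scripts to look and compute and a tool call to move; the robot and the scene stay as the last step left them, time stands still between calls to the robot, and variables do not carry over. Pictures are saved under pics/ and viewed, at most 10 in all, crops included, and the job is handed in when it is done.

Besides the shell and the picture viewer there is one more tool, called after "Call:" by a JSON object that holds its "op" and its "data", one argument or row to a line. jog_arm: Moves the arm, as the interface text tells. Shifts and turns lie within -1 to 1; 1 stands for 30 mm of shift or 0.08 rad of turn. Its arguments: {"type":"object","properties":{"motion":{"type":"array","items":{"type":"array","items":{"type":"number"}}},"newtons":{"type":"number"}},"required":["motion"]}

```bash
mkdir -p pics; python3 - <<'E'
from workcell import bot
import cv2
s=bot.observe(); print({k:s[k] for k in ('clock','position','tool_rot','force','grip_width')})
for n in ('scene','top'):
    f=bot.grab_frame(n); cv2.imwrite(f'pics/{n}0.png',f['pixels'][:,:,::-1]); print({k:v for k,v in f.items() if k!='pixels'})
E
```

```text
{'clock': 0.0, 'position': array([ 0.19812827, -0.59239588,  0.2307386 ]), 'tool_rot': array([-3.14045177e+00,  9.66044214e-05,  3.22817508e-01]), 'force': array([ 0.51054954, -0.09680581, -0.01889007]), 'grip_width': 0.08544464917000416}
{'fovy': 44.14963406427297, 'cx': 253.0061197292782, 'cy': 188.5340113528565, 'k1': -0.038378841499806464, 'rvec': array([ 2.54902207,  0.85960766, -0.20063963]), 'tvec': array([-0.49043067, -0.23888975,  1.62342594])}
{'fovy': 43.64216595453555, 'cx': 254.58571135813557, 'cy': 193.06653961321908, 'k1': -0.1906101502256807, 'rvec': array([ 2.14211159, -2.10627458,  0.17695112]), 'tvec': array([0.02324108, 0.63624408, 1.37167715])}
```

View pics/scene0.png

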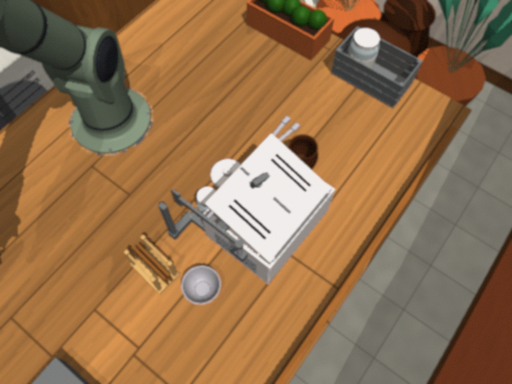

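View pics/top0.png

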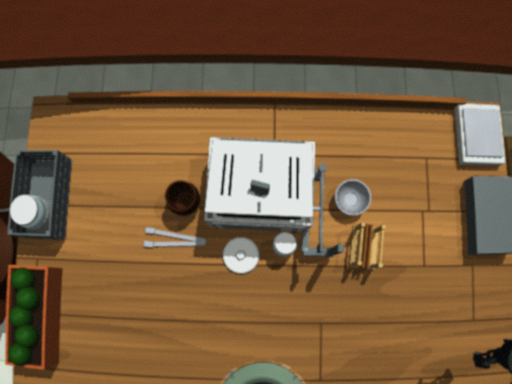

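The scene view shows the cabinet with the trigger and post at about (165,215). The top view shows the flap at (260,180), the knob at (260,187) and the trigger and post near (320,250). I'll enlarge both.

```bash
python3 - <<'E'
import cv2,numpy as np
a=cv2.imread('pics/scene0.png')[110:310,110:350]; b=cv2.imread('pics/top0.png')[130:280,190:390]
cv2.imwrite('pics/s1.png',cv2.resize(a,(720,600),interpolation=cv2.INTER_CUBIC))
cv2.imwrite('pics/t1.png',cv2.resize(b,(800,600),interpolation=cv2.INTER_CUBIC))
E
```

```text
(no output)
```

View pics/s1.png

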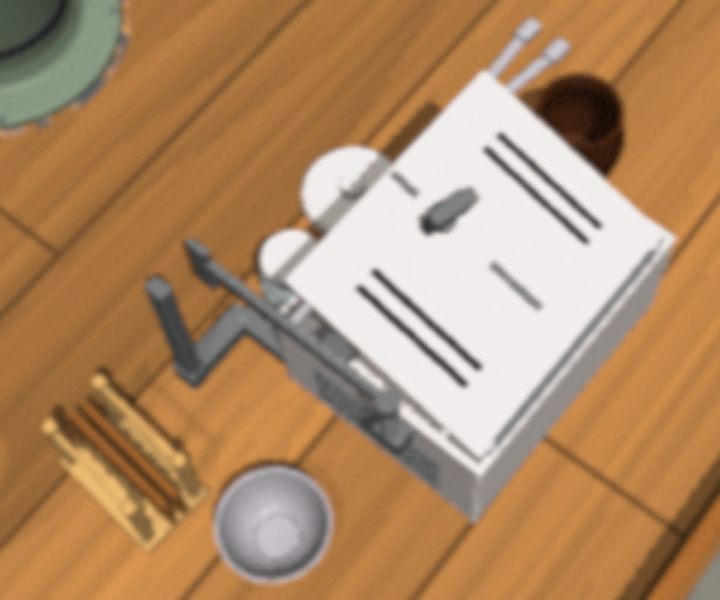

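View pics/t1.png

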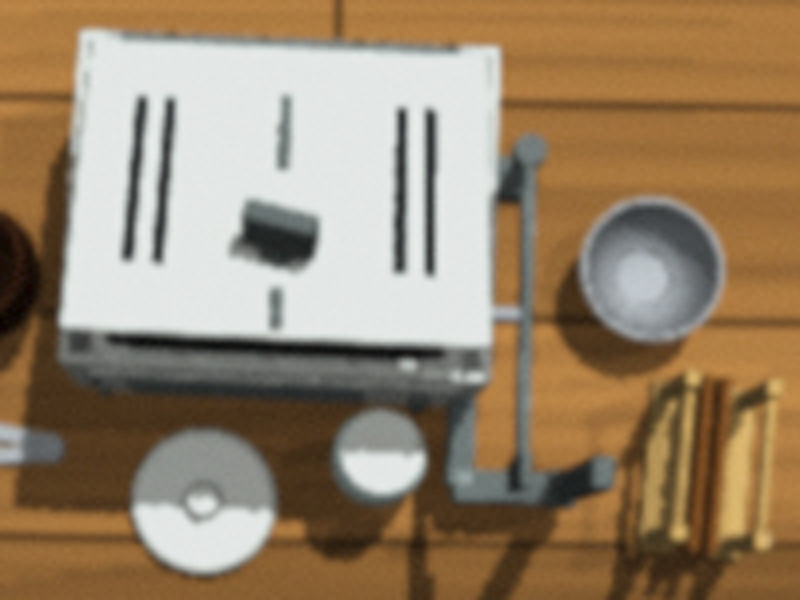

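Both crops show the corners clearly. In the scene crop the post top is at (158,285), the paddle top at (193,243) and the flap corners at (485,70), (288,272), (672,238) and (478,462). In the top crop the post is at (601,470), the paddle at (522,480), the flap front corners at (60,328) and (492,348), and the knob top at (282,218). Next I'll fit a model to these points.

```bash
cat > h.py <<'E'
import numpy as np,cv2
from scipy.optimize import least_squares
def proj(P,f):
    R=cv2.Rodrigues(f['rvec'])[0]; p=np.atleast_2d(P)@R.T+f['tvec']; s=p[:,:2]/p[:,2:]
    s=s*(1+f['k1']*(s**2).sum(1,keepdims=True)); F=192/np.tan(np.radians(f['fovy'])/2)
    return s*F+[f['cx'],f['cy']]
def Rz(a): c,s=np.cos(a),np.sin(a); return np.array([[c,-s,0],[s,c,0],[0,0,1]])
def world(c,x,y,yaw): return np.atleast_2d(c)@Rz(yaw).T+[x,y,0]
def flap(P,th): # panel frame -> cabinet
    P=np.atleast_2d(P); c,s=np.cos(th),np.sin(th)
    return np.c_[P[:,0]*c+P[:,2]*s+.11,P[:,1],-P[:,0]*s+P[:,2]*c+.152]
E
cat > fit.py <<'E'
from h import *
from workcell import bot
S={k:v for k,v in bot.grab_frame('scene').items()};T=bot.grab_frame('top')
sc=lambda L:(np.array(L,float)+.5)/3-.5+110
tp=lambda L:(np.array(L,float)+.5)/4-.5+[190,130]
fl=[[-.23,.14,.008],[-.23,-.14,.008],[0,.14,.008],[0,-.14,.008],[-.165,0,.053]]
so=sc([(485,70),(288,272),(672,238),(478,462),(454,205),(158,285),(193,243)])
to=tp([(60,328),(492,348),(282,218),(601,470),(522,480)])
def pts(p):
    F=world(flap(fl,p[3]),*p[:3]); Q=world([[p[4],p[5],.235],[p[6],p[7],.235]],*p[:3])
    return np.r_[F,Q]
def res(p):
    X=pts(p); return np.r_[proj(X,S)-so,proj(X[[0,1,4,5,6]],T)-to].ravel()
r=least_squares(res,[.65,0,0,.32,-.16,-.2,-.16,-.16],loss='soft_l1')
print(r.x.round(4));print(res(r.x).reshape(-1,2).round(1).tolist());print(pts(r.x).round(3))
np.save('fit.npy',r.x)
E
python3 fit.py
```

```text
[ 0.6581  0.0176 -0.0415  0.3005 -0.1833 -0.215  -0.1906 -0.1652]
[[0.0, 0.2], [-1.5, 2.4], [-2.0, -0.2], [0.2, -0.8], [-0.2, 0.2], [0.2, 0.1], [-0.1, -0.8], [-0.2, -1.0], [-0.8, 0.1], [-0.4, -0.6], [0.0, 0.2], [0.4, -0.5]]
[[ 0.557  0.162  0.228]
 [ 0.545 -0.118  0.228]
 [ 0.776  0.153  0.16 ]
 [ 0.765 -0.127  0.16 ]
 [ 0.626  0.019  0.251]
 [ 0.466 -0.19   0.235]
 [ 0.461 -0.14   0.235]]
```

Call:
{"op": "jog_arm", "data": {
  "motion": [
    [0,0,-0.4,0.91,1],
    [0,0,-0.4,0.91,1],
    [0,0,-0.4,0.91,1],
    [0,0,-0.4,0.91,1],
    [0,0,-0.4,0.91,1],
    [0.55,-0.97,0,0,1],
    [0.55,-0.97,0,0,1],
    [0.55,-0.97,0,0,1],
    [0.55,-0.97,0,0,1],
    [0.55,-0.97,0,0,1],
    [0.55,-0.97,0,0,1],
    [0.55,-0.97,0,0,1]
  ]
}}

```text
clock: 1.4
position: [0.3225, -0.3927, 0.2913]
tool_rot: [3.142, -0.0, -0.041]
force: [1.2, -0.5, 0.1]
grip_width: 0.0853
finger_force: 0.0
```

Call:
{"op": "jog_arm", "data": {
  "motion": [
    [0.55,-0.97,0,0,1],
    [0.55,-0.97,0,0,1],
    [0.55,-0.97,0,0,1],
    [0.55,-0.97,0,0,1],
    [0.55,-0.97,0,0,1],
    [0.55,-0.97,0,0,1],
    [0.55,-0.97,0,0,1],
    [0,0,0,0,1],
    [0,0,0,0,1]
  ]
}}

```text
clock: 2.3
position: [0.4459, -0.1949, 0.2912]
tool_rot: [-3.142, 0.0, -0.04]
force: [-0.8, -0.4, -0.6]
grip_width: 0.0853
finger_force: 0.0
```

Call:
{"op": "jog_arm", "data": {
  "motion": [
    [0.54,-0.97,0,0,1],
    [0,0,0,0,1],
    [0,0,0,0,1]
  ]
}}

```text
clock: 2.6
position: [0.4629, -0.1674, 0.2912]
tool_rot: [3.141, 0.0, -0.041]
force: [-0.4, 0.2, 0.5]
grip_width: 0.0856
finger_force: 0.0
```

```bash
cat > w.py <<'E'
import sys
from h import *
from workcell import bot
from scipy.spatial.transform import Rotation as Ro
s=bot.observe(); f=bot.grab_frame('wrist'); print(s['position'],s['tool_rot'],s['clock'])
p=np.load('fit.npy'); W=np.eye(4); W[:3,:3]=Ro.from_euler('xyz',s['tool_rot']).as_matrix(); W[:3,3]=s['position']
M=np.linalg.inv(W@f['mount']); f['rvec']=cv2.Rodrigues(M[:3,:3])[0]; f['tvec']=M[:3,3]
im=cv2.resize(np.ascontiguousarray(f['pixels'][:,:,::-1]),(768,576),interpolation=cv2.INTER_CUBIC)
Pd=[[x,y,.235] for x in(-.198,-.176) for y in(-.223,-.207)]+[[x,y,.235] for x in(-.198,-.176) for y in(-.169,-.161)]
for q in proj(world(Pd,*p[:3]),f): cv2.circle(im,tuple((q*1.5).astype(int).tolist()),2,(0,0,255),-1)
cv2.imwrite(sys.argv[1],im)
E
python3 w.py pics/w1.png
```

```text
[ 0.46287114 -0.16739995  0.2911915 ] [ 3.14140674e+00  4.12966463e-04 -4.14468152e-02] 2.6
```

View pics/w1.png

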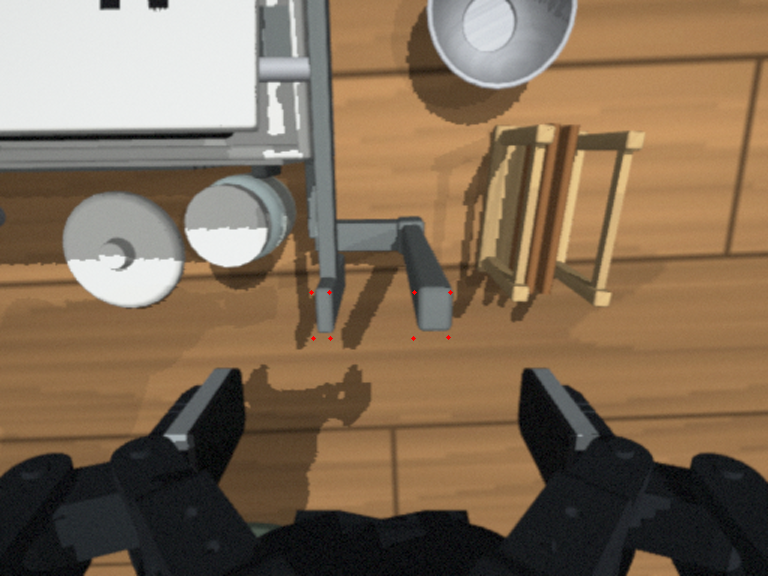

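The overlay fits well. The post top face is at (435,307) and the paddle top at (325,306), about 3 mm further forward and 1 mm towards -y than predicted. I'll shift forward and go down.

Call:
{"op": "jog_arm", "data": {
  "motion": [
    [0.12,0.03,0,0,1],
    [0,0,0.85,0,1],
    [0,0,0.85,0,1],
    [0,0,0.8,0,1],
    [0,0,0.8,0,1],
    [0,0,0,0,1],
    [0,0,0,0,1]
  ]
}}

```text
clock: 3.35
position: [0.4668, -0.1684, 0.1928]
tool_rot: [3.142, 0.0, -0.042]
force: [0.7, -1.4, -0.3]
grip_width: 0.0858
finger_force: 0.0
```

Call:
{"op": "jog_arm", "data": {
  "motion": [
    [0,0,0,0,0.74],
    [0,0,0,0,0.74],
    [0,0,0,0,0.74]
  ],
  "newtons": 20
}}

```text
clock: 3.65
position: [0.4672, -0.1683, 0.1932]
tool_rot: [3.141, -0.002, -0.041]
force: [0.2, -2.9, 2.4]
grip_width: 0.0634
finger_force: 1.4
```

Call:
{"op": "jog_arm", "data": {
  "motion": [
    [0,0.1,0,0,0.67],
    [0,0.1,0,0,0.6],
    [0,0.1,0,0,0.53],
    [0,0.1,0,0,0.46],
    [0,0,0,0,0.4],
    [0,0,0,0,0.38],
    [0,0,0,0,0.38],
    [0,0,0,0,0.38]
  ]
}}

```text
clock: 4.45
position: [0.4669, -0.181, 0.1933]
tool_rot: [3.14, -0.002, -0.042]
force: [-0.3, -8.2, 10.0]
grip_width: 0.0375
finger_force: 19.3
```

Call:
{"op": "jog_arm", "data": {
  "motion": [
    [0,0,0,0,0.38],
    [0,0,0,0,0.38],
    [0,-0.1,0,0,0.53],
    [0,-0.1,0,0,0.67],
    [0,-0.1,0,0,0.8],
    [0,-0.1,0,0,1],
    [0,0,0,0,1],
    [0,0,0,0,1],
    [0,0,-0.9,0,1],
    [0,0,-0.9,0,1],
    [0,0,-0.9,0,1],
    [0,0,-0.9,0,1]
  ]
}}

```text
clock: 5.65
position: [0.4666, -0.168, 0.3014]
tool_rot: [-3.142, 0.0, -0.042]
force: [0.1, -0.9, -1.1]
grip_width: 0.0851
finger_force: 0.0
```

```bash
python3 - <<'E'
from h import *
from workcell import bot
f=bot.grab_frame('top'); g=bot.grab_frame('scene'); S=bot.observe(); print(S['position'],S['clock'])
p=np.load('fit.npy')
for n,im in(('t',f),('s',g)):
    cv2.imwrite(f'pics/{n}2raw.png',im['pixels'][:,:,::-1])
a=cv2.resize(f['pixels'][130:280,190:390,::-1],(400,300),interpolation=cv2.INTER_CUBIC)
b=cv2.resize(np.ascontiguousarray(g['pixels'][130:255,180:347,::-1]),(800,600),interpolation=cv2.INTER_CUBIC)
def sh(P): return (proj(P,g)-[180,130])*4.8
fl=[[-.23,.14,.008],[-.23,-.14,.008],[0,.14,.008],[0,-.14,.008]]
for th,c in((.3,(0,0,255)),(.11,(0,200,0))):
    for q in sh(world(flap(fl,th),*p[:3])): cv2.circle(b,tuple(q.astype(int).tolist()),3,c,-1)
cv2.imwrite('pics/s2.png',b)
E
```

```text
[ 0.46798872 -0.16834426  0.30342911] 5.75
```

View pics/s2.png

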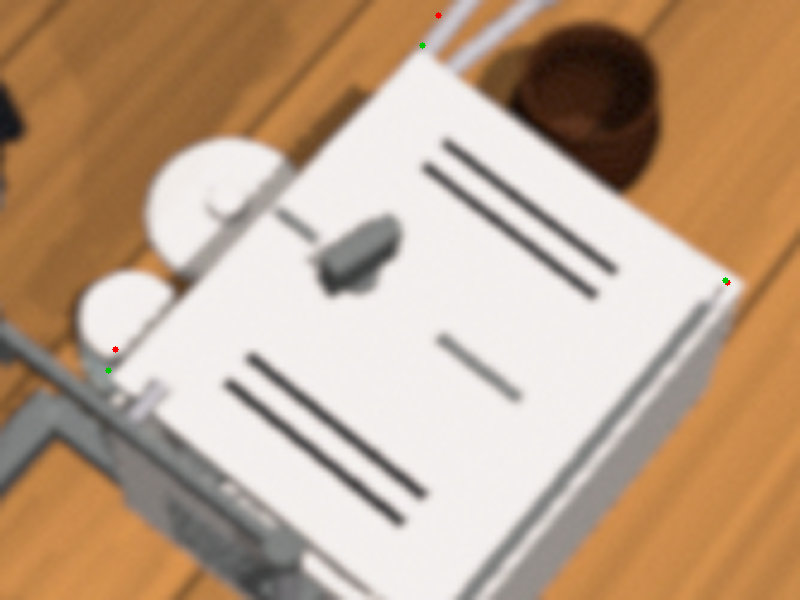

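The flap has dropped: its front corners are at (420,48) and (105,375), matching the 0.11 rad overlay. The bar runs from about (325,265) to (390,225), crosswise to the ribs. I'll move over the knob and look with the wrist camera.

Call:
{"op": "jog_arm", "data": {
  "motion": [
    [0.63,-0.92,0,0,1],
    [0.63,-0.92,0,0,1],
    [0.63,-0.92,0,0,1],
    [0.63,-0.92,0,0,1],
    [0.63,-0.92,0,0,1],
    [0.63,-0.92,0,0,1],
    [0.63,-0.92,0,0,1],
    [0,0,0,0,1],
    [0,0,0,0,1]
  ]
}}

```text
clock: 6.65
position: [0.6068, 0.0201, 0.2993]
tool_rot: [3.141, 0.001, -0.04]
force: [-0.4, -0.8, -0.2]
grip_width: 0.0854
finger_force: 0.0
```

```bash
cat > k.py <<'E'
import sys
from h import *
from workcell import bot
from scipy.spatial.transform import Rotation as Ro
s=bot.observe(); f=bot.grab_frame('wrist'); print(s['position'],s['tool_rot'],s['clock'],s['qpos'].round(2))
p=np.load('fit.npy'); W=np.eye(4); W[:3,:3]=Ro.from_euler('xyz',s['tool_rot']).as_matrix(); W[:3,3]=s['position']
M=np.linalg.inv(W@f['mount']); f['rvec']=cv2.Rodrigues(M[:3,:3])[0]; f['tvec']=M[:3,3]
im=cv2.resize(np.ascontiguousarray(f['pixels'][:,:,::-1]),(768,576),interpolation=cv2.INTER_CUBIC)
def bar(a):
    B=np.array([[x,y,0] for x,y in((.025,.008),(.025,-.008),(-.025,-.008),(-.025,.008))])@Rz(a).T+[-.165,0,.053]
    return world(flap(B,.11),*p[:3])
q=proj(bar(float(sys.argv[2])),f)*1.5
cv2.polylines(im,[q.astype(np.int32)],True,(0,0,255),1); print(q.round())
cv2.imwrite(sys.argv[1],im)
E
python3 k.py pics/k1.png 1.45
```

```text
[0.6068274  0.02007329 0.29933793] [ 3.14147372e+00  1.30361874e-03 -4.03266119e-02] 6.65 [ 0.05  0.44 -0.26  1.56  0.12  1.16 -1.84]
[[332. 306.]
 [335. 274.]
 [436. 286.]
 [432. 318.]]
```

View pics/k1.png

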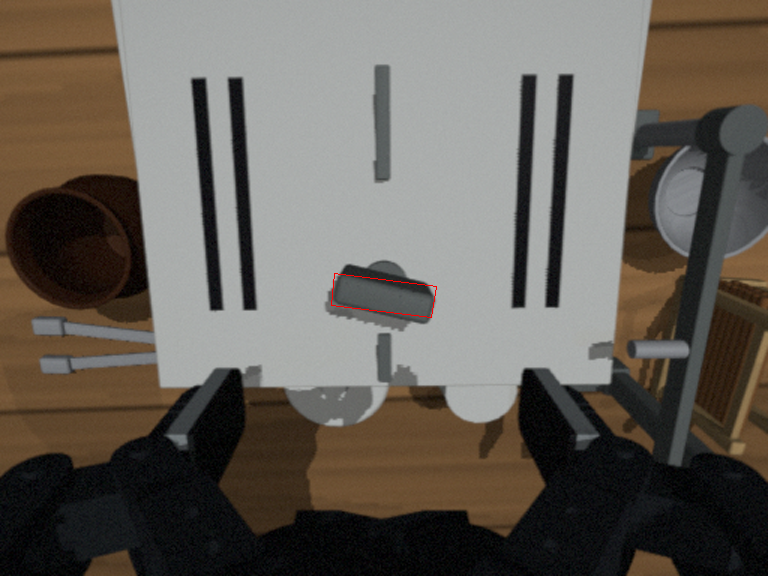

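The bar at (384,293) slopes about 0.18 in the picture against 0.12 for the model at 1.45 rad, so the knob stands at about 1.38 rad. The position is good to 1 mm. I'll turn the tool to it and go down.

Call:
{"op": "jog_arm", "data": {
  "motion": [
    [0,0,0,-1,1],
    [0,0,0,-1,1],
    [0,0,0,-1,1],
    [0,0,0,-1,1],
    [0,0,0,-1,1],
    [0,0,0,-1,1],
    [0,0,0,-1,1],
    [0,0,0,-1,1],
    [0,0,0,-1,1],
    [0,0,0,-1,1],
    [0,0,0,-1,1],
    [0,0,0,-1,1]
  ]
}}

```text
clock: 7.9
position: [0.6065, 0.0183, 0.3003]
tool_rot: [3.141, 0.001, 0.92]
force: [0.4, -0.2, -0.6]
grip_width: 0.0855
finger_force: 0.0
```

Call:
{"op": "jog_arm", "data": {
  "motion": [
    [0,0,0,-1,1],
    [0,0,0,-1,1],
    [0,0,0,-1,1],
    [0,0,0,-1,1],
    [0,0,0,-1,0.7],
    [0,0,0,-0.25,0.7],
    [0,0,0,0,0.7],
    [0,0,0,0,0.7]
  ]
}}

```text
clock: 8.7
position: [0.6068, 0.0193, 0.3003]
tool_rot: [3.142, 0.0, 1.336]
force: [0.0, 0.2, 0.7]
grip_width: 0.0598
finger_force: 0.0
```

```bash
python3 k.py pics/k2.png 1.38
```

```text
[0.60680995 0.01925983 0.30031216] [3.14154600e+00 2.03321494e-04 1.33624098e+00] 8.7 [ 0.25  0.48 -0.56  1.54  0.26  1.2  -0.59]
[[372. 253.]
 [405. 252.]
 [404. 348.]
 [373. 350.]]
```

View pics/k2.png

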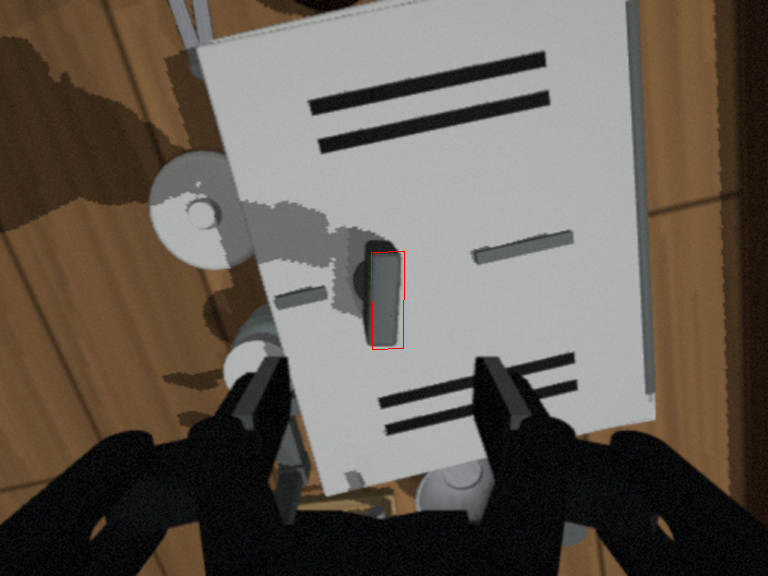

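The bar at (385,300) lies about 0.04 rad clockwise of the tool and 1.5 mm to the left of the model. I'll correct for that, go down and grip.

Call:
{"op": "jog_arm", "data": {
  "motion": [
    [0,-0.05,0,0.5,0.7],
    [0,0,0.9,0,0.7],
    [0,0,0.9,0,0.7],
    [0,0,0.9,0,0.7],
    [0,0,0.9,0,0.7],
    [0,0,0,0,0.7],
    [0,0,0,0,0.7]
  ]
}}

```text
clock: 9.45
position: [0.6056, 0.0202, 0.1929]
tool_rot: [-3.141, -0.0, 1.298]
force: [0.4, 0.1, 0.8]
grip_width: 0.0596
finger_force: 0.0
```

Call:
{"op": "jog_arm", "data": {
  "motion": [
    [0,0,0,0,0.35],
    [0,0,0,0,0.1],
    [0,0,0,0,0.1],
    [0,0,0,0,0.1],
    [0,0,0,0,0.1],
    [0,0,0,0,0.1],
    [0,0,0,0,0.1]
  ],
  "newtons": 25
}}

```text
clock: 10.15
position: [0.606, 0.0199, 0.1926]
tool_rot: [3.14, -0.0, 1.298]
force: [5.9, -0.9, -4.1]
grip_width: 0.0168
finger_force: 25.9
```

Call:
{"op": "jog_arm", "data": {
  "motion": [
    [0,0,0,0.7,0.1],
    [0,0,0,0.8,0.1],
    [0,0,0,0.8,0.1],
    [0,0,0,0.8,0.1],
    [0,0,0,0.8,0.1],
    [0,0,0,0.8,0.1],
    [0,0,0,0.8,0.1],
    [0,0,0,0.8,0.1],
    [0,0,0,0.8,0.1],
    [0,0,0,0.8,0.1],
    [0,0,0,0.8,0.1],
    [0,0,0,0.8,0.1]
  ]
}}

```text
clock: 11.35
position: [0.6065, 0.0196, 0.1928]
tool_rot: [3.14, -0.002, 0.536]
force: [8.5, -2.5, -4.3]
grip_width: 0.0158
finger_force: 24.2
```

Call:
{"op": "jog_arm", "data": {
  "motion": [
    [0,0,0,0.8,0.1],
    [0,0,0,0.8,0.1],
    [0,0,0,0.8,0.1],
    [0,0,0,0.8,0.1],
    [0,0,0,0.8,0.1],
    [0,0,0,0.8,0.1],
    [0,0,0,0.8,0.1],
    [0,0,0,0.8,0.1],
    [0,0,0,0.85,0.1],
    [0,0,0,0,0.1],
    [0,0,0,0,0.1],
    [0,0,0,0,0.1]
  ]
}}

```text
clock: 12.55
position: [0.6066, 0.019, 0.1929]
tool_rot: [3.141, -0.003, -0.042]
force: [8.5, -5.3, -3.8]
grip_width: 0.0155
finger_force: 24.7
```

Call:
{"op": "jog_arm", "data": {
  "motion": [
    [0,0,0,0,0.4],
    [0,0,0,0,0.7],
    [0,0,0,0,0.7],
    [0,0,-0.9,0,0.7],
    [0,0,-0.9,0,0.7],
    [0,0,-0.9,0,0.7],
    [0,0,-0.9,0,0.7],
    [0,0,0,0,0.7],
    [0,0,0,0,0.7]
  ]
}}

```text
clock: 13.45
position: [0.6055, 0.0202, 0.3005]
tool_rot: [-3.141, -0.001, -0.041]
force: [0.2, -0.3, -1.4]
grip_width: 0.0596
finger_force: 0.0
```

```bash
python3 k.py pics/k3.png 0
```

```text
[0.60547412 0.02022135 0.30053617] [-3.14146128e+00 -6.74333203e-04 -4.10390495e-02] 13.45 [ 0.01  0.43 -0.2   1.56  0.09  1.15 -1.82]
[[367. 242.]
 [401. 242.]
 [400. 342.]
 [368. 342.]]
```

View pics/k3.png

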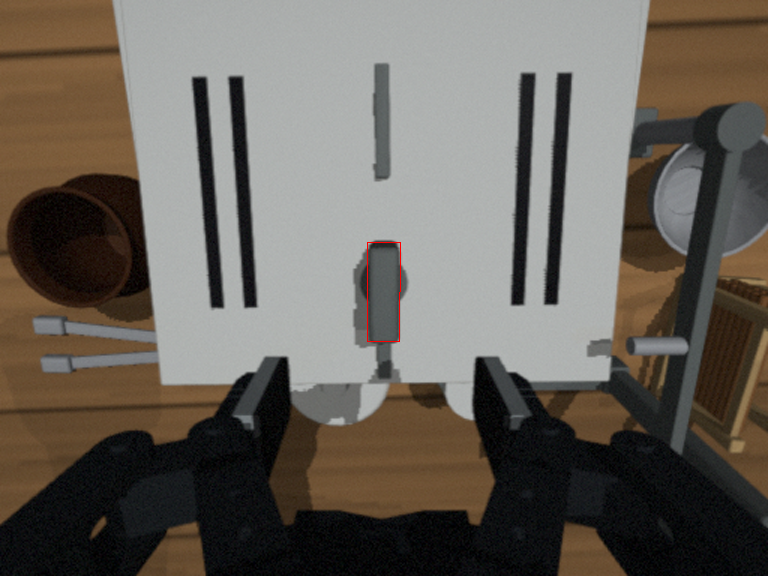

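The knob's bar, from (384,245) to (384,342), is in line with both ribs. I'll shut the fingers and press on the knob top.

Call:
{"op": "jog_arm", "data": {
  "motion": [
    [-0.03,0,0,0,0.3],
    [0,0,0,0,0],
    [0,0,0,0,0],
    [0,0,0,0,0],
    [0,0,0,0,0],
    [0,0,0.8,0,0],
    [0,0,0.8,0,0],
    [0,0,0.6,0,0],
    [0,0,0.2,0,0],
    [0,0,0,0,0],
    [0,0,0,0,0]
  ]
}}

```text
clock: 14.6
position: [0.605, 0.0202, 0.2292]
tool_rot: [-3.141, -0.001, -0.041]
force: [0.6, -0.0, 1.6]
grip_width: -0.0001
finger_force: 0.0
```

Call:
{"op": "jog_arm", "data": {
  "motion": [
    [0,0,0.15,0,0],
    [0,0,0.15,0,0],
    [0,0,0.15,0,0],
    [0,0,0.15,0,0],
    [0,0,0,0,0],
    [0,0,0,0,0]
  ]
}}

```text
clock: 15.2
position: [0.6043, 0.0202, 0.2102]
tool_rot: [3.142, 0.001, -0.041]
force: [-4.3, 0.4, 7.1]
grip_width: -0.0
finger_force: 3.4
```

Call:
{"op": "jog_arm", "data": {
  "motion": [
    [0,0,0.1,0,0],
    [0,0,0.1,0,0],
    [0,0,0.05,0,0],
    [0,0,0,0,0],
    [0,0,0,0,0]
  ]
}}

```text
clock: 15.7
position: [0.6044, 0.0203, 0.2047]
tool_rot: [-3.142, -0.001, -0.041]
force: [-15.1, -0.6, 34.3]
grip_width: 0.0002
finger_force: 16.7
```

Call:
{"op": "jog_arm", "data": {
  "motion": [
    [0,0,-0.025,0,0],
    [0,0,0,0,0],
    [0,0,0,0,0],
    [0,0,0,0,0]
  ]
}}

```text
clock: 16.1
position: [0.6042, 0.0202, 0.2048]
tool_rot: [3.142, 0.0, -0.041]
force: [-12.6, -0.0, 24.3]
grip_width: 0.0003
finger_force: 12.5
```

```bash
python3 - <<'E'
from h import *
from workcell import bot
f=bot.grab_frame('top'); g=bot.grab_frame('scene'); s=bot.observe(); print(s['position'],s['force'],s['clock'])
p=np.load('fit.npy')
a=cv2.resize(f['pixels'][130:280,140:390,::-1],(600,360),interpolation=cv2.INTER_CUBIC)
b=cv2.resize(np.ascontiguousarray(g['pixels'][110:310,110:350,::-1]),(720,600),interpolation=cv2.INTER_CUBIC)
fl=[[-.23,.14,.008],[-.23,-.14,.008]]
for th,c in((.06,(0,0,255)),(0,(0,200,0))):
    for q in (proj(world(flap(fl,th),*p[:3]),g)-110)*3: cv2.circle(b,tuple(q.astype(int).tolist()),2,c,-1)
cv2.imwrite('pics/s3.png',b)
E
```

```text
[0.6042305  0.02026735 0.20475863] [-11.65965792  -0.25151587  25.29376215] 16.2
```

View pics/s3.png

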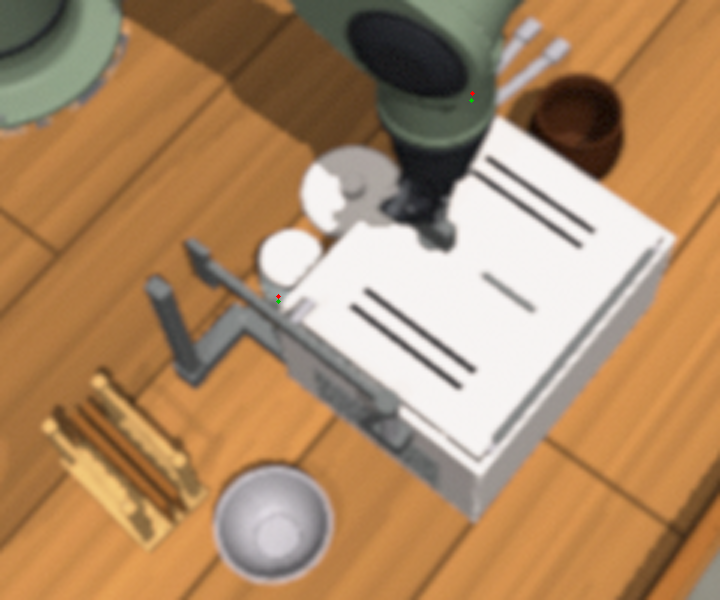

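The picture shows the flap flush, its front right corner at about (285,303), with the fingers on the knob at (435,235) and the other things unmoved. The TCP height of 0.2048 m matches the fully closed knob top (0.205 m), and the push against the stop is 25 N.

```bash
python3 -c "
from workcell import bot
print(bot.job_done())"
```

```text
the job is handed in; nothing more can be done
None
```

I handed the job in at about 16 s on the robot's clock: the trigger was squeezed and released, the flap dropped, the knob lines up with the slot, and the fingers are holding the flap shut with about 25 N; the verdict was not shown.

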